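# Shut the test-tile case

### The job

Put the glaze test tiles away for the day: with the fingertips alone, first fold the upright orange flap fully down over the tiles, then swing the blue cover of the case fully shut over it. Push gently, pinch or pick up nothing, do not let the cover slam, and leave the tiles, the jars and the tumbler where they are.

Things in the scene. Friction and masses are not known exactly. Their poses are not given: they have to be found in the camera images.
- tile_case: Blue open-topped metal case, screwed down (cannot move), 100 (x) x 120 (y) x 50 mm high, walls 6 mm. Origin: centre of its underside on the table; x along the hinges, y from the flap's hinge side towards the cover's hinge side, z up. Two tiles lie on its inner floor. The buffers inside and on its rim give up to a few mm, about 3 N per mm the pair.
- flap (a joint): Angle (rad) of the orange retaining flap in the case: 0 = flat over the tiles on two rubber buffers, 1.57 = upright, stop at 1.75 (leaning out). Hinge line: parallel to case x through case point (0, -0.052, 0.034); at 0 it runs from there to +y. Friction hinge of about 0.04 N m, no spring: it stays where it is left and takes about 1 N.
- flap_edge (a point): Middle of the flap's free edge, 65 mm from the hinge line, on its outer face (looks away from the cover when upright, up when folded). The flap is 84 mm along the hinge, 5 mm thick, hinge line in its inner face; a 40 mm wide finger tab stands 11 mm further out at the middle.
- cover (a joint): Angle (rad) of the blue cover: 0 = shut flat, 4 mm above the rim on two rubber buffers at the -y wall, 1.57 = upright, stop at 2.0 (leaning out). Hinge line: parallel to case x through case point (0, 0.060, 0.054); shut, it runs from there to -y. Friction hinge, 0.16 N m: it stays at any angle and must be pushed all the way, 1 to 3 N near the edge. The raised flap stands in its way.
- cover_edge (a point): Middle of the cover's free edge, 120 mm from the hinge line, on its outer face (looks away from the flap when open, up when shut). The cover is 100 mm along the hinge, 10 mm thick, hinge line in its inner face; a 40 mm wide steel tab stands 13 mm further out at the middle.
- test_tile_1: Loose glazed test tile, 30 x 48 x 9 mm, dark glaze, lying in the case. Origin: centre of its underside, long side y.
- test_tile_2: Loose glazed test tile, 30 x 48 x 9 mm, green glaze, lying in the case. Origin: centre of its underside, long side y.
- jar_cobalt: Loose glass jar with a black lid, 60 mm wide, 79 mm high; bystander standing near the case. Origin: centre of its underside.
- jar_iron: Loose glass jar with a pale lid and pinkish powder, 66 mm wide, 72 mm high; bystander standing near the case. Origin: centre of its underside.
- tumbler_celadon: Loose pale green tumbler, 66 mm wide, 77 mm high; bystander standing near the case. Origin: centre of its underside.
Things that resemble listed ones, but are neither listed nor needed, are in the scene too. Leave any turquoise look-alike of the tile_case alone.

How it is judged:
On the way, in this order (a step that is already met when the one before it is completed fails the run):
1. the flap is folded fully down while the cover is still open (value of joint flap below 0.08 rad and value of joint cover above 1 rad), for 0.2 s.
2. the cover is shut over the folded flap (value of joint cover below 0.05 rad and value of joint flap below 0.12 rad), for 0.2 s.
At the end, for the whole second after the job is handed in: The flap lies down (within 0.12 rad), the cover is shut (within 0.05 rad, about 6 mm at its edge), and both tiles, both jars and the tumbler are within 20 mm of where they started, jars and tumbler upright (all of step 2 and distance of each of test_tile_1, test_tile_2, jar_cobalt, jar_iron, tumbler_celadon from where it was at the start of the episode below 0.02 m and angle between each of jar_cobalt, jar_iron, tumbler_celadon's own z axis and vertical below 0.2 rad); the robot touches nothing.
It fails at once if a tile was picked up or shoved more than 20 mm (distance of any of test_tile_1, test_tile_2 from where it was at the start of the episode above 0.02 m).
It fails at once if a jar or the tumbler was picked up, or moved more than 20 mm (distance of any of jar_cobalt, jar_iron, tumbler_celadon from where it was at the start of the episode above 0.02 m).
It fails at once if the cover slammed (closing faster than 3 rad/s) (velocity of joint cover below -3 rad/s).
It fails at once if the flap was pinched or forced (over 35 N) (contact force between the fingers and flap above 35 N).
It fails at once if the cover was pinched or forced (over 38 N) (contact force between the fingers and cover above 38 N).
It also fails if it takes over 61 s, if anything falls off the work surface, if the arm or the gripper's body presses on something with over 40 N, if the wrist force passes 120 N, or if a joint passes its speed limit or range.

### The arm

A 6-joint arm with a two-finger parallel gripper is mounted at the origin on a cart in front of the work surface, level with it; the furniture and walls round the work are solid. World frame = base frame: x ahead of the robot, y to its left, z up, the work surface at z = 0. Lengths are in m, angles in rad, forces in N, time in s.
With the tool pointing down it reaches from about 0.15 to 0.775 m from the base axis. Payload 6.1 kg.
Tool frame: the origin (TCP) lies on the centre line of the jaws, within the pads' length; the fingertips stand 25 mm ahead of it and the grasp point (between the pads) lies 6 mm ahead of it (env.tcp_to_tips is the distance from the TCP to the fingertips, in m); z points along the fingers, y is the line along which they close (so a half turn about z gives the same grasp; the last joint's range is limited). The gripper opens to 85 mm and grips with 20 to 120 N. Pads are 22 mm wide; open, the fingers measure 114 mm over their backs; the gripper's body (76 mm by 85 mm) begins 54 mm behind the grasp point. The pads swing forward as they close: fully open they stand 13 mm farther back than shut.
Start: joints at [1.143, 0.126, -0.04, 1.405, 0, 1.571], TCP at [0.218, 0.478, 0.256] pointing down, gripper open.
Joint ranges: [-2.72, 2.72], [-0.95, 1.95], [-1.27, 1.35], [-1.78, 2.02], [-1.46, 1.47], [-3.14, 3.14]. Speed limits (rad/s): [2.39, 2.39, 3.01, 3.14, 3.14, 3.14].

### API

Orientations are given as a rotation vector (axis times angle).
In Python, from rig import env, eyes gives the robot as it stands. The module is installed in compiled form; this text tells all that it offers.
- The arm moves only by the shell command python3 -m crank 'ROWS' [OPENING] [FORCE]. ROWS is 1 to 10 rows, one to a line, with the numbers parted by commas; each row has 6 numbers: dx, dy, dz in parts of the range, where 1.0 means 400 mm, then a rotation vector rx, ry, rz in normalised numbers (1 is 2 pi rad); each row shifts and turns the commanded pose from where the row before left it, along the tool's axes as they then stand; what a row does not reach is not made up. A row lasts 1/12 s, in which the tool goes at most 0.0417 m and 0.125 rad, less where a joint would pass 70% of its speed; a pose out of reach is approached as far as the arm can. OPENING is the finger opening in m, set as the command begins (- or left out keeps the last). The fingers move at their own pace and stop on an object; FORCE is the grip in N (left out, the last holds). Time passes only in rows, so rows that do not move let the fingers close. It prints the time, the measured TCP pose, the force, the opening and the grip force at its end. No shift or turn number may pass 1 either way. Input that does not fit is refused with a message, and nothing moves.
- env.get_obs(): the state, without advancing time (a new reading comes with each control period).
- eyes.snapshot(name): name is "scene" or "top" or "wrist"; returns a dict with "image" (384x512x3 uint8, red, green, blue), "K" (3x3 intrinsics, pixels), "world_from_camera" (4x4, takes a point from camera to world coordinates). Camera axes: x right, y up, looking along -z (the intrinsics and any distortion apply to the point x, -y, -z); pixel columns grow to the right and rows downward; lengths in m; the calibration is good to about 2 mm. A picture is of the moment at which its call begins. There is no depth.
- env.finish_job(): hands the job in; it is judged then, once.
Trained networks look in the newest picture that a camera, given by its name, has taken for a name from the list of things; names that differ only in an ending like _2 or _b are one class to them, and where a whole thing is asked for, a point or a joint stands for the part that bears it (a point fixed in the world has none). Each returns a list of dicts, best first, with "conf" (0 to 1); they miss things now and then, are a little off and sometimes report something else, mostly with a low value. They report only what shows in the picture. A call takes as long as a camera call. They do not tell look-alikes from the thing itself.
- eyes.look_for(camera, target): "rect" ([left, top, right, bottom] in pixels, round what is visible of it).
- eyes.silhouettes(camera, target): "mask" (384x512 bool, what is visible of it) and "rect" ([left, top, right, bottom] in pixels, round what is visible of it).
- eyes.mark_of(camera, target): "point" ([column, row] in pixels: a listed point, or the origin of a listed thing).
The state is a dict: "time": time; "joints": joint angles; "qvel": joint speeds; "effort": joint torques, N m; "eef_pos": TCP position; "tool_rot": TCP orientation; "contact_force": force on the tool from outside, world axes, zero at the start; "ft_torque": the same for the moment, N m; "finger_gap": finger opening in m; "grip_force": force on a finger pad.
Only numpy, scipy, OpenCV 4.12 (cv2) and the standard library are available. Lean on these libraries where they do the work, as an engineer would, in place of code of your own. Each camera call takes 0.05 s, during which the arm holds its last target. There are 200 camera calls.

## Working session

There is one attempt and no reset: what is moved stays moved. The work goes in short steps, Python scripts to look and compute and a shell command to move; the robot and the scene stay as the last step left them, time stands still between calls to the robot, and variables do not carry over. Pictures are saved under pics/ and viewed, at most 10 in all, crops included, and the job is handed in when it is done.

```bash
mkdir -p pics; cat > h.py <<'E'
import numpy as np,cv2
from rig import env,eyes
from scipy.spatial.transform import Rotation as R
def shot(c,fn=None):
    s=eyes.snapshot(c)
    if fn: cv2.imwrite('pics/'+fn,s['image'][:,:,::-1])
    return s
def ray(s,p):
    K=s['K'];T=np.array(s['world_from_camera'])
    d=np.linalg.inv(K)@[p[0],p[1],1]; d=np.array([d[0],-d[1],-d[2]])
    return T[:3,3],T[:3,:3]@d
def onz(s,p,z):
    o,d=ray(s,p); return o+d*(z-o[2])/d[2]
def proj(s,X):
    T=np.linalg.inv(s['world_from_camera']);c=T[:3,:3]@X+T[:3,3];q=s['K']@[c[0],-c[1],-c[2]];return q[:2]/q[2]
E
python3 - <<'E'
from h import *
np.set_printoptions(precision=4,suppress=True)
ims=[]
for c in ['scene','top']:
    s=shot(c,c+'0.png'); print(c,s['K'].tolist(),np.array(s['world_from_camera']).tolist(),s.keys())
    for t in ['tile_case','flap_edge','cover_edge','test_tile_1','jar_cobalt','jar_iron','tumbler_celadon']:
        for d in eyes.mark_of(c,t)[:3]: 
            print(t,np.round(d['point'],1),round(d['conf'],2),onz(s,d['point'],0))
o=env.get_obs();print(o['eef_pos'],o['tool_rot'],o['time'],o['finger_gap'],env.tcp_to_tips)
E
```

```text
scene [[355.5024628875735, 0.0, 256.2030457353591], [0.0, 355.5024628875735, 189.50902059708565], [0.0, 0.0, 1.0]] [[0.8441563361069478, 0.3075013166932673, -0.4391389534559657, 0.11999421468576285], [-0.5356634048907606, 0.5167518800474913, -0.6678564300268586, -0.29397988171667877], [0.02155914820513409, 0.7990059040453269, 0.6009365760455747, 0.602330853468192], [0.0, 0.0, 0.0, 1.0]] dict_keys(['image', 'K', 'world_from_camera'])
tile_case [265.1 222.8] 0.89 [0.5049 0.2467 0.    ]
flap_edge [262.6 209.4] 0.62 [0.528  0.2935 0.    ]
cover_edge [270.1 142.8] 0.59 [0.7435 0.5756 0.    ]
jar_cobalt [228.1 209.9] 0.75 [0.4495 0.3382 0.    ]
jar_iron [305.5 226.3] 0.78 [0.584 0.184 0.   ]
jar_iron [269.3 144.2] 0.4 [0.7358 0.569  0.    ]
jar_iron [263.7 220.4] 0.25 [0.5068 0.256  0.    ]
tumbler_celadon [239.6 188.7] 0.74 [0.5219 0.4026 0.    ]
tumbler_celadon [272.2 141. ] 0.68 [0.7569 0.5823 0.    ]
top [[497.605741055894, 0.0, 263.83776836306896], [0.0, 497.605741055894, 190.88310719027945], [0.0, 0.0, 1.0]] [[0.014245997783356513, 0.9966897538569688, -0.08004115256348922, 0.3992449294559844], [-0.9998728041181425, 0.013625802505385391, -0.008289335981051457, 0.28793503728764186], [-0.0071712713014583694, 0.0801490615205156, 0.9967570921770768, 1.0207994392956588], [0.0, 0.0, 0.0, 1.0]] dict_keys(['image', 'K', 'world_from_camera'])
tile_case [292.7 181.1] 0.87 [0.5023 0.2372 0.    ]
tile_case [184.5 259.5] 0.8 [0.3387 0.4561 0.    ]
cover_edge [202.7 274.3] 0.65 [0.3094 0.4183 0.    ]
cover_edge [250.3 135.7] 0.63 [0.5958 0.3262 0.    ]
test_tile_1 [303.7 177.2] 0.86 [0.5106 0.2147 0.    ]
test_tile_1 [292.3 193.2] 0.75 [0.4772 0.2378 0.    ]
jar_cobalt [251.  203.3] 0.9 [0.4553 0.3224 0.    ]
jar_iron [321.1 144.9] 0.58 [0.5784 0.1792 0.    ]
tumbler_celadon [211.3 168.7] 0.88 [0.5257 0.4057 0.    ]
[0.2178 0.4777 0.2563] [-0.6669 -3.07   -0.0001] 0.8 0.08540744450605291 0.025
```

View pics/scene0.png

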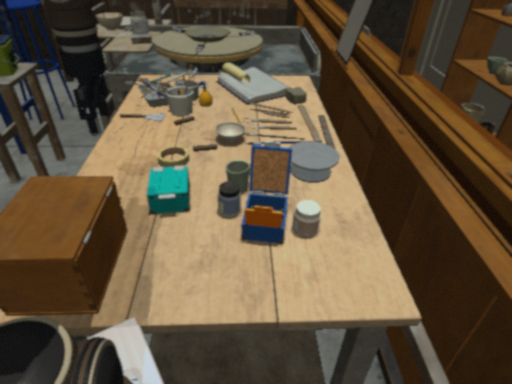

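View pics/top0.png

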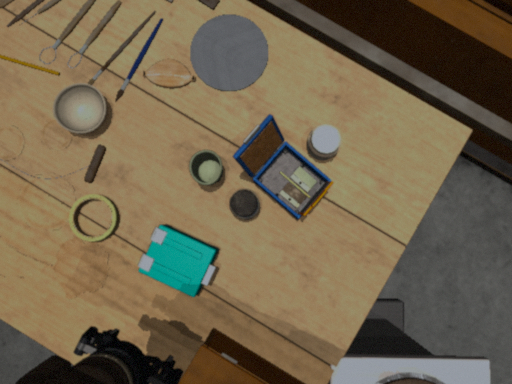

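The scene view shows the blue case at about (265,225), the orange flap upright at (265,216) and the cover open at (270,168). The jars are at (229,200) and (306,218), the tumbler at (238,175) and the turquoise look-alike at (170,190). In the top view the case is at (293,181), with its cover side towards the upper left (260,147).

```bash
python3 - <<'E'
from h import *
a=cv2.imread('pics/top0.png')[105:225,225:345];b=cv2.imread('pics/scene0.png')[135:255,215:335]
f=lambda i:cv2.resize(i,(400,400),interpolation=cv2.INTER_CUBIC)
cv2.imwrite('pics/crop0.png',np.hstack([f(a),f(b)]))
E
```

```text
(no output)
```

View pics/crop0.png

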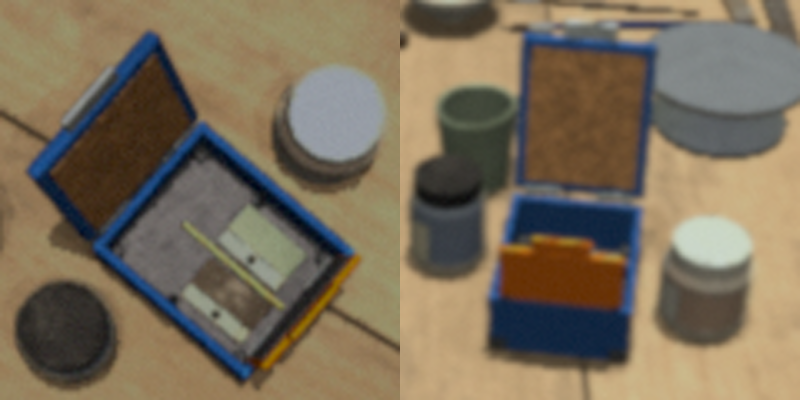

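```bash
cat > fit.py <<'E'
from h import *
from scipy.optimize import least_squares
def W(p,X): 
    c,s=np.cos(p[2]),np.sin(p[2]); return np.array([p[0]+c*X[0]-s*X[1],p[1]+s*X[0]+c*X[1],X[2]])
def cov(a,x,r,out): # r from hinge, out along outer normal
    return [x,.060-r*np.cos(a)+out*np.sin(a),.054+r*np.sin(a)+out*np.cos(a)]
def flp(a,x,r,out):
    return [x,-.052+r*np.cos(a)-out*np.sin(a),.034+r*np.sin(a)+out*np.cos(a)]
E
python3 - <<'E'
from fit import *
S={c:shot(c) for c in('scene','top')}
T=lambda u,v:('top',225+u*.3,105+v*.3); Q=lambda u,v:('scene',215+u*.3,135+v*.3)
C=[(T(203,123),lambda p:[.05,.06,.05]),(T(97,248),lambda p:[-.05,.06,.05]),(T(247,378),lambda p:[-.05,-.06,.05]),(T(355,258),lambda p:[.05,-.06,.05]),
(Q(92,348),lambda p:[-.05,-.06,0]),(Q(230,358),lambda p:[.05,-.06,0]),(Q(115,198),lambda p:[-.05,.06,.05]),(Q(242,206),lambda p:[.05,.06,.05]),
(Q(124,36),lambda p:cov(p[3],-.05,.12,0)),(Q(257,43),lambda p:cov(p[3],.05,.12,0)),(T(32,172),lambda p:cov(p[3],-.05,.12,.005)),(T(153,33),lambda p:cov(p[3],.05,.12,.005)),
(Q(102,248),lambda p:flp(p[4],-.042,.065,.0025)),(Q(225,256),lambda p:flp(p[4],.042,.065,.0025)),
(T(262,366),lambda p:flp(p[4],-.042,.065,.0025)),(T(357,260),lambda p:flp(p[4],.042,.065,.0025))]
f=lambda p:np.concatenate([proj(S[c[0]],W(p,g(p)))-c[1:] for c,g in C])
r=least_squares(f,[.5,.24,-.5,1.7,1.57],loss='soft_l1')
print(np.round(r.x,4));print(np.round(f(r.x).reshape(-1,2),1).tolist())
p=r.x
print('flap',W(p,flp(p[4],0,.065,.005)),'cover',W(p,cov(p[3],0,.12,.01)),'yaw',np.degrees(p[2]))
for t,h in [('jar_cobalt',.04),('jar_iron',.036),('tumbler_celadon',.0385)]:
  for c in S: m=eyes.mark_of(c,t); q=onz(S[c],m[0]['point'],0); 
  # in case frame
  for c in S:
    m=eyes.mark_of(c,t)
    if m: q=onz(S[c],m[0]['point'],0); d=R.from_euler('z',-p[2]).apply(q-[p[0],p[1],0]); print(t,c,q,'case',d)
E
```

```text
[ 0.4998  0.2398 -0.6981  1.862   1.65  ]
[[0.1, -1.0], [-1.3, -0.3], [0.3, 0.7], [1.0, -2.0], [-1.5, 0.5], [-0.8, 2.2], [-0.7, -1.7], [0.4, -0.2], [-0.8, -0.5], [0.5, 1.0], [-0.9, 0.7], [0.5, -0.7], [-1.1, -1.2], [0.1, 0.3], [0.1, 0.3], [0.9, -2.1]]
flap [0.45990376 0.19225316 0.09840109] cover [0.56669572 0.31953988 0.1660784 ] yaw -39.99622982478391
jar_cobalt scene [0.44483846 0.33394174 0.        ] case [-0.10260985  0.0367385   0.        ]
jar_cobalt top [0.44819353 0.32847793 0.        ] case [-0.09652778  0.03470918  0.        ]
jar_iron scene [0.58073712 0.17710935 0.        ] case [0.10230232 0.00393841 0.        ]
jar_iron top [0.57777744 0.17894928 0.        ] case [0.09885236 0.00344566 0.        ]
tumbler_celadon scene [0.51428261 0.39626369 0.        ] case [-0.08946625  0.12911686  0.        ]
tumbler_celadon top [0.5251966  0.39883227 0.        ] case [-0.0827561   0.13809944  0.        ]
```

Units first: shifts go in shares of 400 mm and turns go in shares of 2 pi rad. So 0.1227 rad is 0.0195.

```bash
python3 -m crank '0,0,0,0,0,0.0195
0,0,0,0,0,0.0195
0,0,0,0,0,0.0195
0,0,0,0,0,0.0195
0,0,0,0,0,0.0195
0,0,0,0,0,0.0195
0,0,0,0,0,0.0195
0,0,0,0,0,0.0195
0,0,0,0,0,0.0195
0,0,0,0,0,0.0195' 0 20
python3 -m crank '0,0,0,0,0,0.0195
0,0,0,0,0,0.0195
0,0,0,0,0,0.0195
0,0,0,0,0,0.0195
0,0,0,0,0,0.0195
0,0,0,0,0,0'
cat > st.py <<'E'
from fit import *
np.set_printoptions(precision=4,suppress=True)
P=[.4998,.2398,-.6981]
o=env.get_obs();Ri=R.from_euler('z',-P[2])
print('t',o['time'],'case',Ri.apply(o['eef_pos']-np.array([P[0],P[1],0])),'toolx,z in case',Ri.apply(R.from_rotvec(o['tool_rot']).apply([[1,0,0],[0,0,1]])).round(3).tolist(),'F',Ri.apply(o['contact_force']),'j',np.array(o['joints']),o['finger_gap'])
E
python3 st.py
```

```text
time: 2.33
eef_pos: [0.2178, 0.4777, 0.2563]
tool_rot: [-2.319, -2.119, 0.0]
contact_force: [0.5, -0.2, 0.6]
finger_gap: 0.0004
grip_force: 0.0
time: 2.83
eef_pos: [0.283, 0.4379, 0.2562]
tool_rot: [-2.739, -1.443, 0.047]
contact_force: [-0.9, 0.5, 0.3]
finger_gap: -0.0004
grip_force: 0.0
t 2.8333 case [-0.2934  0.0124  0.2562] toolx,z in case [[-0.097, 0.995, -0.006], [-0.053, -0.011, -0.999]] F [-1.0133 -0.2435  0.2992] j [ 0.9691  0.1232 -0.0437  1.4097  0.0538  3.1406] -0.00038110348511683195
```

To row units: 0.035 m is 0.0875, -0.012 m is -0.03.

```bash
python3 -m crank '-0.03,0.0875,0,0,0,0
-0.03,0.0875,0,0,0,0
-0.03,0.0875,0,0,0,0
-0.03,0.0875,0,0,0,0
-0.03,0.0875,0,0,0,0
-0.03,0.0875,0,0,0,0
-0.03,0.0875,0,0,0,0
-0.03,0.0875,0,0,0,0
0,0,0,0,0,0'
python3 st.py
```

```text
time: 3.58
eef_pos: [0.4603, 0.2002, 0.2408]
tool_rot: [-2.739, -1.447, 0.048]
contact_force: [-0.8, -0.5, -0.5]
finger_gap: 0.0001
grip_force: 0.0
t 3.5833 case [-0.0048 -0.0557  0.2408] toolx,z in case [[-0.099, 0.995, -0.007], [-0.052, -0.012, -0.999]] F [-0.3194 -0.9397 -0.4837] j [ 0.3883  0.11   -0.0924  1.4034  0.0407  2.5572] 0.0001252936361135266
```

To row units: 0.03 m is 0.075, -0.02 m is -0.05, 0.05 rad is 0.008.

```bash
python3 -m crank '-0.05,0.005,0,-0.0041,0.001,0.008
-0.05,0,0,-0.0041,0.001,0.008
0,0,0.075,0,0,0
0,0,0.075,0,0,0
0,0,0.05,0,0,0
0,0,0,0,0,0
0,0,0,0,0,0'
python3 st.py; python3 - <<'E'
from h import *
a=shot('top')['image'][:,:,::-1][85:245,205:365];b=shot('scene')['image'][:,:,::-1][135:255,215:335]
f=lambda i:cv2.resize(i,(400,400),interpolation=cv2.INTER_CUBIC)
cv2.imwrite('pics/crop1.png',np.hstack([f(a),f(b)]))
E
```

```text
time: 4.17
eef_pos: [0.4352, 0.171, 0.1611]
tool_rot: [-2.84, -1.333, -0.0]
contact_force: [0.1, 0.1, 0.3]
finger_gap: -0.0001
grip_force: 0.0
t 4.1667 case [-0.0053 -0.0942  0.1611] toolx,z in case [[-0.005, 1.0, 0.002], [-0.004, 0.002, -1.0]] F [0.0076 0.1405 0.2911] j [ 0.3719  0.0363 -0.3467  1.1881  0.0043  2.6356] -0.00013607444561600606
```

View pics/crop1.png

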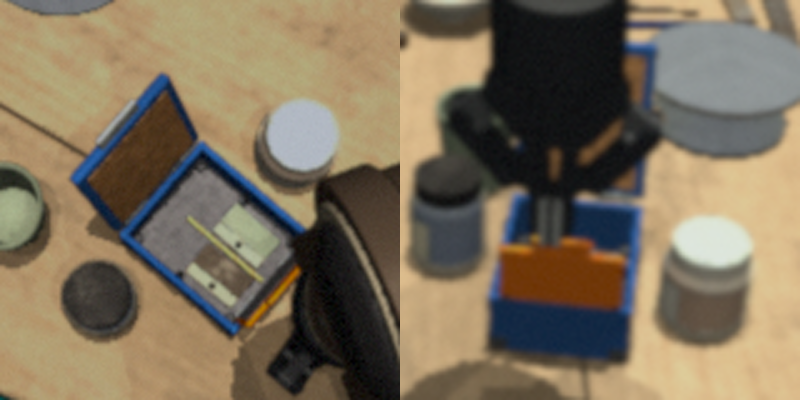

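The view shows the fingertips on the robot side of the orange flap, at about (550,245) in the right half, and clear of the jars. Next I lower them and push.

To row units: 0.027 m is 0.0675, 0.005 m is 0.0125.

```bash
python3 -m crank '0,0.0125,0.0675,0,0,0
0,0,0.065,0,0,0
0.015,0,0,0,0,0
0.015,0,0,0,0,0
0.0125,0,0,0,0,0
0.0125,0,0,0,0,0
0.01,0,0,0,0,0
0,0,0,0,0,0'
python3 st.py
```

```text
time: 4.93
eef_pos: [0.4578, 0.1891, 0.1097]
tool_rot: [-2.84, -1.334, -0.007]
contact_force: [-0.1, -0.8, -0.6]
finger_gap: 0.0003
grip_force: 0.0
t 4.9333 case [ 0.0004 -0.0658  0.1097] toolx,z in case [[-0.005, 1.0, 0.006], [-0.002, 0.006, -1.0]] F [ 0.4466 -0.6588 -0.6008] j [ 0.3894  0.1098 -0.3828  1.074   0.0044  2.6529] 0.00029975203923801114
```

To row units: 0.008 m is 0.02, 0.007 m is 0.0175.

```bash
python3 -m crank '0.02,0,0,0,0,0
0.02,0,0.0025,0,0,0
0.02,0,0.0075,0,0,0
0.02,0,0.01,0,0,0
0.0175,0,0.015,0,0,0
0.015,0,0.0175,0,0,0
0.0075,0,0.015,0,0,0
0.0075,0,0.015,0,0,0
0,0,0,0,0,0'
python3 st.py;python3 - <<'E'
from h import *
a=shot('top')['image'][:,:,::-1][85:245,205:365];b=shot('scene')['image'][:,:,::-1][135:255,215:335]
f=lambda i:cv2.resize(i,(400,400),interpolation=cv2.INTER_CUBIC)
cv2.imwrite('pics/crop2.png',np.hstack([f(a),f(b)]))
E
```

```text
time: 5.68
eef_pos: [0.4885, 0.2274, 0.0738]
tool_rot: [-2.84, -1.333, 0.001]
contact_force: [-0.3, 0.1, 0.2]
finger_gap: -0.0003
grip_force: 0.0
t 5.6833 case [-0.0007 -0.0167  0.0738] toolx,z in case [[-0.005, 1.0, 0.001], [-0.004, 0.001, -1.0]] F [-0.2757 -0.1208  0.2072] j [ 0.4336  0.2153 -0.3397  1.0163  0.0043  2.6974] -0.0002525307793592965
```

View pics/crop2.png

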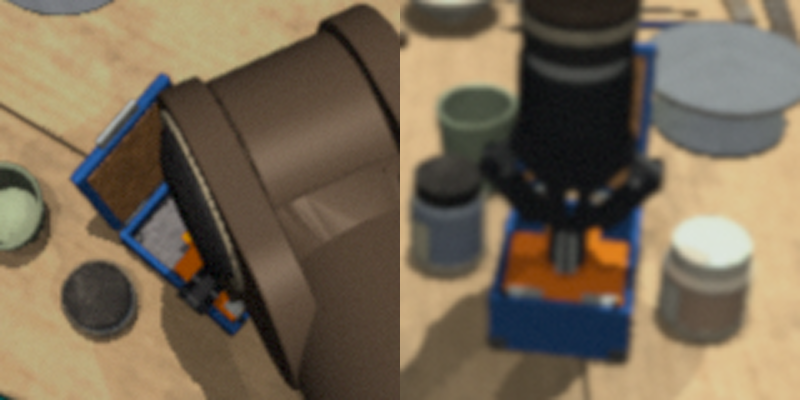

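The orange flap is nearly flat under the tips, at about (565,265). Now I press it down in small steps.

To row units: 0.003 m is 0.0075, 0.002 m is 0.005.

```bash
python3 -m crank '0.0025,0,0.0075,0,0,0
0.0025,0,0.0075,0,0,0
0.0025,0,0.005,0,0,0
0,0,0,0,0,0
0,0,0,0,0,0'; for i in 1 2; do python3 -m crank '0,0,0.0025,0,0,0
0,0,0,0,0,0
0,0,0,0,0,0'; done; python3 st.py
```

```text
time: 6.2
eef_pos: [0.491, 0.2298, 0.0677]
tool_rot: [-2.84, -1.333, -0.003]
contact_force: [-0.1, 0.1, -0.2]
finger_gap: 0.0001
grip_force: 0.0
time: 6.45
eef_pos: [0.4911, 0.2298, 0.0668]
tool_rot: [-2.84, -1.333, -0.004]
contact_force: [-0.2, 0.9, -0.1]
finger_gap: 0.0001
grip_force: 0.0
time: 6.7
eef_pos: [0.491, 0.2298, 0.0657]
tool_rot: [-2.84, -1.333, -0.003]
contact_force: [0.4, -0.4, 0.1]
finger_gap: -0.0002
grip_force: 0.1
t 6.7 case [-0.0003 -0.0133  0.0657] toolx,z in case [[-0.005, 1.0, 0.004], [-0.003, 0.004, -1.0]] F [ 0.5057 -0.0417  0.102 ] j [ 0.4356  0.225  -0.3465  0.9973  0.0042  2.6998] -0.00022258430133545405
```

To row units: 0.001 m is 0.0025.

```bash
for i in 1 2 3 4; do python3 -m crank '0,0,0.0025,0,0,0
0,0,0,0,0,0
0,0,0,0,0,0'|grep -E 'eef|contact'; done; python3 st.py
```

```text
eef_pos: [0.491, 0.2298, 0.0646]
contact_force: [-1.0, 0.6, -1.5]
eef_pos: [0.4911, 0.2299, 0.0637]
contact_force: [-0.3, 0.9, 0.4]
eef_pos: [0.4911, 0.2299, 0.0632]
contact_force: [-1.7, 0.5, 4.7]
eef_pos: [0.4912, 0.2299, 0.0628]
contact_force: [-3.1, -0.5, 9.2]
t 7.7 case [-0.0003 -0.0131  0.0628] toolx,z in case [[-0.005, 1.0, 0.005], [-0.003, 0.005, -1.0]] F [-2.01   -2.3698  9.2296] j [ 0.4357  0.2269 -0.351   0.9899  0.0043  2.6998] -0.00029931433700807863
```

To row units: -0.04 m is -0.1, -0.02 m is -0.05.

```bash
python3 -m crank '0,0,-0.0125,0,0,0
0,0,-0.05,0,0,0
0,0,-0.1,0,0,0
0,0,-0.1,0,0,0
0,0,-0.1,0,0,0
0,0,-0.1,0,0,0
0,0,0,0,0,0
0,0,0,0,0,0'
python3 st.py; python3 - <<'E'
from h import *
a=shot('top')['image'][:,:,::-1][85:245,205:365];b=shot('scene')['image'][:,:,::-1][135:255,215:335]
f=lambda i:cv2.resize(i,(400,400),interpolation=cv2.INTER_CUBIC)
cv2.imwrite('pics/crop3.png',np.hstack([f(a),f(b)]))
E
```

```text
time: 8.37
eef_pos: [0.4921, 0.2295, 0.2496]
tool_rot: [-2.84, -1.333, -0.012]
contact_force: [0.1, 0.6, -0.5]
finger_gap: 0.0001
grip_force: 0.0
t 8.3667 case [ 0.0008 -0.0128  0.2496] toolx,z in case [[-0.005, 1.0, 0.008], [-0.001, 0.008, -1.0]] F [-0.3128  0.5016 -0.4784] j [ 0.4342  0.1542 -0.0213  1.388   0.0041  2.6984] 0.00010031732896261826
```

View pics/crop3.png

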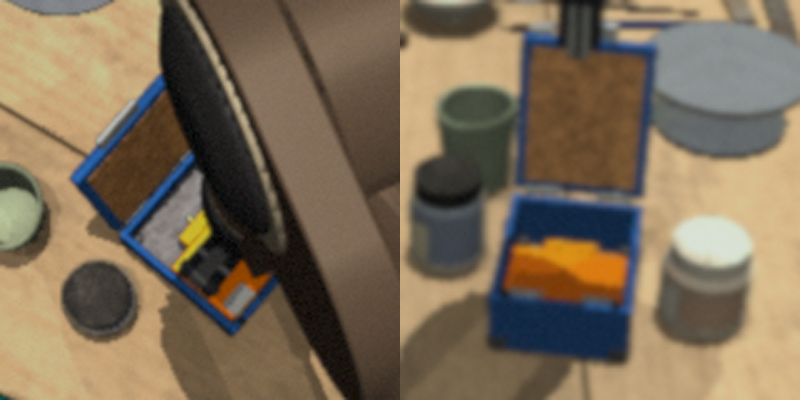

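The flap lies flat, as an orange area around (567,265), and the cover is still open. I'll check the flap angle numerically and move behind the cover.

To row units: 0.033 m is 0.0825.

```bash
python3 -m crank '0.0825,0,0,0,0,0
0.0825,0,0,0,0,0
0.0825,0,0,0,0,0
0.0825,0,0,0,0,0
0.0825,0,0,0,0,0
0,0,0,0,0,0
0,0,0,0,0,0'
python3 st.py; python3 - <<'E'
from fit import *
P=[.4998,.2398,-.6981]
for c in('scene','top'):
    s=shot(c,c+'4.png')
    print(c,[(d['point'],d['conf']) for d in eyes.mark_of(c,'flap_edge')[:2]],[(d['point'],d['conf']) for d in eyes.mark_of(c,'cover_edge')[:2]])
    print([proj(s,W(P,flp(a,0,.065,.005))).round(1) for a in(0,.1,.2)],[proj(s,W(P,cov(a,0,.12,.01))).round(1) for a in(1.7,1.86,2)])
    if c=='scene': print([[((proj(s,W(P,flp(a,x,.065,.005)))-[215,135])/.3).round() for x in(-.042,.042)] for a in (0,.1,.2)])
a=cv2.imread('pics/top4.png')[85:245,205:365];b=cv2.imread('pics/scene4.png')[135:255,215:335]
f=lambda i:cv2.resize(i,(400,400),interpolation=cv2.INTER_CUBIC)
cv2.imwrite('pics/crop4.png',np.hstack([f(a),f(b)]))
E
```

```text
time: 9.05
eef_pos: [0.5964, 0.3566, 0.2427]
tool_rot: [-2.84, -1.335, 0.007]
contact_force: [0.0, -0.3, -0.3]
finger_gap: -0.0002
grip_force: 0.0
t 9.05 case [-0.0011  0.1516  0.2427] toolx,z in case [[-0.006, 1.0, -0.003], [-0.005, -0.003, -1.0]] F [ 0.1995 -0.1926 -0.33  ] j [0.5374 0.4697 0.3911 1.4962 0.0039 2.8004] -0.00017287215548625996
scene [([265.8, 208.9], 0.68)] [([270.6, 143.8], 0.92), ([164.7, 193.3], 0.69)]
[array([266.1, 209.8]), array([266.2, 208. ]), array([266.2, 206.4])] [array([271.6, 148. ]), array([272.2, 146.2]), array([272.6, 145.7])]
[[array([114., 244.]), array([227., 255.])], [array([114., 237.]), array([228., 249.])], [array([114., 232.]), array([228., 244.])]]
top [] [([203.3, 277.3], 0.84)]
[array([287.4, 176.1]), array([287.9, 176. ]), array([288.6, 176.1])] [array([258.6, 140.4]), array([250.7, 134.2]), array([244.3, 129.4])]
```

View pics/crop4.png

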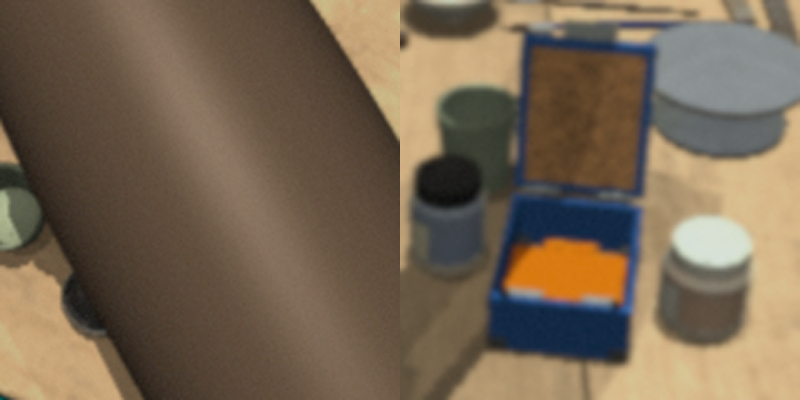

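The flap's corners sit at about (114,247) and (229,258) in that crop, which matches an angle of about 0. The cover is still open and the bystanders haven't moved. Next I go down behind the cover and make contact.

To row units: 0.025 m is 0.0625, -0.006 m is -0.015.

```bash
python3 -m crank '0,0.0025,0.0625,0,0,0
0,0,0.0625,0,0,0
0,0,0.0525,0,0,0
0,0,0,0,0,0
-0.02,0,0,0,0,0
-0.02,0,0,0,0,0
-0.02,0,0,0,0,0
-0.0175,0,0,0,0,0
-0.015,0,0,0,0,0
0,0,0,0,0,0'; python3 st.py
```

```text
time: 10.18
eef_pos: [0.5733, 0.3263, 0.1778]
tool_rot: [-2.84, -1.332, -0.006]
contact_force: [0.7, 0.4, 0.4]
finger_gap: -0.0001
grip_force: 0.0
t 10.1833 case [0.0007 0.1135 0.1778] toolx,z in case [[-0.004, 1.0, 0.006], [-0.002, 0.006, -1.0]] F [0.2488 0.7512 0.4077] j [0.5159 0.3884 0.1287 1.3067 0.004  2.7805] -0.00014404448203971226
```

To row units: -0.008 m is -0.02.

```bash
python3 -m crank '-0.02,0,0,0,0,0
-0.02,0,0,0,0,0
-0.02,0,0,0,0,0
-0.02,0,0,0,0,0
-0.02,0,0,0,0,0
0,0,0,0,0,0'; python3 st.py
```

```text
time: 10.68
eef_pos: [0.5468, 0.295, 0.1761]
tool_rot: [-2.841, -1.332, -0.001]
contact_force: [0.4, 1.5, 0.6]
finger_gap: 0.0001
grip_force: 0.0
t 10.6833 case [0.0005 0.0725 0.1761] toolx,z in case [[-0.004, 1.0, 0.002], [-0.003, 0.002, -1.0]] F [-0.6175  1.4053  0.5663] j [0.4931 0.3171 0.0251 1.2777 0.0038 2.7578] 0.00011882391968784961
```

To row units: -0.0095 m is -0.0238, 0.006 m is 0.015.

```bash
python3 -m crank '-0.0238,0,0,0,0,0
-0.0238,0,0,0,0,0
-0.0238,0,0.0025,0,0,0
-0.0225,0,0.0075,0,0,0
-0.0225,0,0.01,0,0,0
-0.0225,0,0.0125,0,0,0
-0.02,0,0.015,0,0,0
-0.02,0,0.015,0,0,0
-0.0175,0,0.0175,0,0,0
0,0,0,0,0,0'; python3 st.py;python3 - <<'E'
from h import *
a=shot('top')['image'][:,:,::-1][85:245,205:365];b=shot('scene')['image'][:,:,::-1][135:255,215:335]
f=lambda i:cv2.resize(i,(400,400),interpolation=cv2.INTER_CUBIC)
cv2.imwrite('pics/crop5.png',np.hstack([f(a),f(b)]))
E
```

```text
time: 11.52
eef_pos: [0.4959, 0.2343, 0.1425]
tool_rot: [-2.841, -1.332, 0.002]
contact_force: [-0.3, 0.4, -0.9]
finger_gap: 0.0003
grip_force: 0.0
t 11.5167 case [ 0.0005 -0.0067  0.1425] toolx,z in case [[-0.004, 1.0, 0.001], [-0.004, 0.001, -1.0]] F [-0.4863  0.1642 -0.88  ] j [ 0.4397  0.1942 -0.209   1.1688  0.0036  2.7045] 0.0002971938819736824
```

View pics/crop5.png

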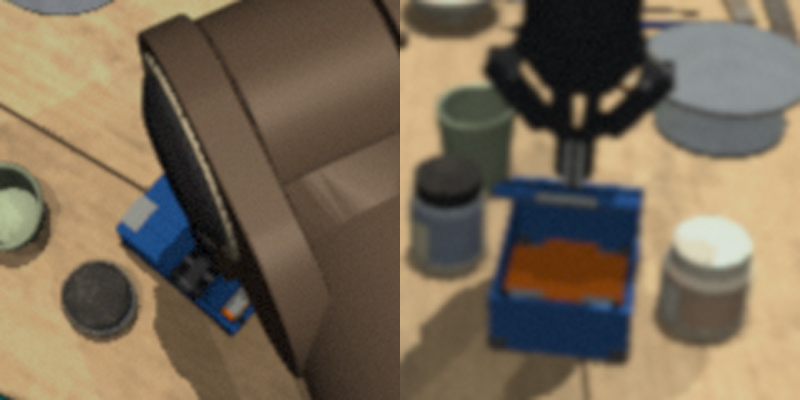

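The cover is about half closed, with its edge at (570,190) and the tips resting on it. I'll continue the arc.

To row units: 0.008 m is 0.02, 0.007 m is 0.0175.

```bash
python3 -m crank '-0.0125,0,0.0175,0,0,0
-0.0125,0,0.02,0,0,0
-0.01,0,0.02,0,0,0
-0.005,0,0.0175,0,0,0
-0.005,0,0.0175,0,0,0
-0.005,0,0.0125,0,0,0
-0.0025,0,0.01,0,0,0
0,0,0.0075,0,0,0
0,0,0,0,0,0'; python3 st.py
```

```text
time: 12.37
eef_pos: [0.484, 0.22, 0.0939]
tool_rot: [-2.84, -1.333, -0.001]
contact_force: [-0.0, 0.6, 0.5]
finger_gap: 0.0
grip_force: 0.0
t 12.3667 case [ 0.0006 -0.0253  0.0939] toolx,z in case [[-0.005, 1.0, 0.003], [-0.003, 0.003, -1.0]] F [-0.4038  0.4302  0.4512] j [ 0.4245  0.1881 -0.327   1.055   0.0042  2.6886] 7.452788002822869e-06
```

To row units: 0.001 m is 0.0025.

```bash
for i in 1 2 3; do python3 -m crank '0,0,0.0025,0,0,0
0,0,0,0,0,0
0,0,0,0,0,0'|grep -E 'eef|contact'; done; python3 st.py
```

```text
eef_pos: [0.4846, 0.2203, 0.0938]
contact_force: [1.2, -0.1, -1.0]
eef_pos: [0.4845, 0.2202, 0.0928]
contact_force: [0.1, -0.6, 0.2]
eef_pos: [0.4844, 0.2202, 0.0916]
contact_force: [-0.0, 0.4, 0.3]
t 13.1167 case [ 0.0008 -0.0249  0.0916] toolx,z in case [[-0.005, 1.0, 0.004], [-0.003, 0.004, -1.0]] F [-0.2814  0.3198  0.3399] j [ 0.4244  0.1894 -0.3306  1.0489  0.0042  2.6886] -4.5740767212534936e-05
```

To row units: 0.001 m is 0.0025.

```bash
for i in 1 2 3 4; do python3 -m crank '0,0,0.0025,0,0,0
0,0,0,0,0,0
0,0,0,0,0,0'|grep -E 'eef|contact'; done
```

```text
eef_pos: [0.4844, 0.2202, 0.0906]
contact_force: [-0.6, -0.3, 0.1]
eef_pos: [0.4844, 0.2202, 0.0896]
contact_force: [-0.3, -0.5, 0.1]
eef_pos: [0.4844, 0.2202, 0.0886]
contact_force: [-0.1, -0.4, -0.3]
eef_pos: [0.4844, 0.2202, 0.0879]
contact_force: [-2.0, -1.4, 4.6]
```

To row units: 0.001 m is 0.0025.

```bash
for i in 1 2; do python3 -m crank '0,0,0.0025,0,0,0
0,0,0,0,0,0
0,0,0,0,0,0'|grep -E 'eef|contact'; done
```

```text
eef_pos: [0.4844, 0.2201, 0.0873]
contact_force: [-2.8, -1.7, 8.2]
eef_pos: [0.4844, 0.2201, 0.0867]
contact_force: [-4.5, -3.0, 11.4]
```

To row units: -0.04 m is -0.1, -0.03 m is -0.075.

```bash
python3 -m crank '0,0,-0.01,0,0,0
0,0,-0.05,0,0,0
0,0,-0.1,0,0,0
0,0,-0.1,0,0,0
-0.075,0,-0.05,0,0,0
-0.1,0,0,0,0,0
-0.1,0,0,0,0,0
0,0,0,0,0,0
0,0,0,0,0,0'; python3 st.py;python3 - <<'E'
from fit import *
P=[.4998,.2398,-.6981]
I=[]
for c,r0,c0,n in(('top',85,205,160),('scene',135,215,120)):
    s=shot(c); I.append(cv2.resize(s['image'][:,:,::-1][r0:r0+n,c0:c0+n],(400,400),interpolation=cv2.INTER_CUBIC))
    print(c,[d['point'] for d in eyes.mark_of(c,'cover_edge')[:2]])
    for a in(0,.05,.1): print([((proj(s,W(P,cov(a,x,.12,.01)))-[c0,r0])*400/n).round() for x in(-.05,0,.05)],proj(s,W(P,cov(a,0,.12,.01))))
    for t in('jar_cobalt','jar_iron','tumbler_celadon'): print(t,[onz(s,d['point'],0).round(3) for d in eyes.mark_of(c,t)[:1]])
cv2.imwrite('pics/crop6.png',np.hstack(I))
E
```

```text
time: 15.37
eef_pos: [0.4132, 0.134, 0.2096]
tool_rot: [-2.841, -1.33, -0.005]
contact_force: [-0.0, -0.4, 0.5]
finger_gap: -0.0
grip_force: 0.0
t 15.3667 case [ 0.0016 -0.1367  0.2096] toolx,z in case [[-0.003, 1.0, 0.005], [-0.002, 0.005, -1.0]] F [ 0.2615 -0.3418  0.546 ] j [ 0.3108 -0.0428 -0.3183  1.2927  0.0045  2.5767] -4.815817360788701e-05
top [[205.0, 276.9], [314.3, 198.7]]
[array([237., 335.]), array([279., 286.]), array([321., 237.])] [316.73796589 199.29084467]
[array([237., 334.]), array([279., 285.]), array([322., 235.])] [316.78790732 198.8713223 ]
[array([237., 333.]), array([279., 283.]), array([322., 234.])] [316.71668271 198.34561502]
jar_cobalt [array([0.446, 0.332, 0.   ])]
jar_iron [array([0.576, 0.181, 0.   ])]
tumbler_celadon [array([0.528, 0.405, 0.   ])]
scene [[164.7, 192.3], [262.9, 216.0]]
[array([ 87., 282.]), array([160., 290.]), array([234., 298.])] [262.94202318 222.03577846]
[array([ 87., 275.]), array([160., 283.]), array([235., 291.])] [263.06409688 219.8538943 ]
[array([ 87., 268.]), array([161., 275.]), array([235., 283.])] [263.20211607 217.58075982]
jar_cobalt [array([0.436, 0.329, 0.   ])]
jar_iron [array([0.579, 0.177, 0.   ])]
tumbler_celadon [array([0.514, 0.404, 0.   ])]
```

View pics/crop6.png

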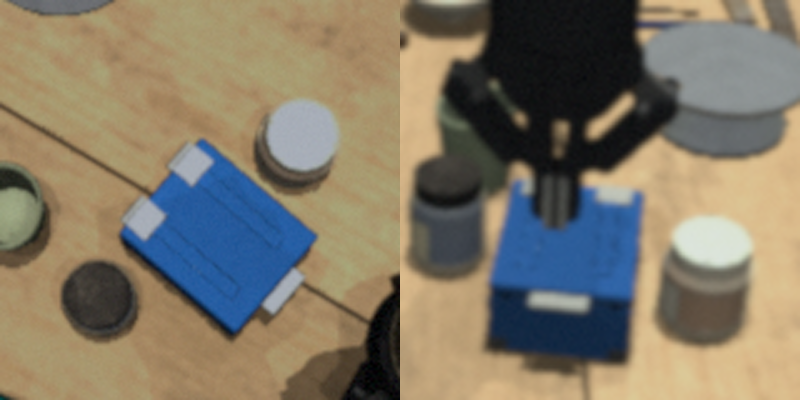

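The cover is shut. In the scene crop its free-edge corners are at about (490,286) and (636,297), which matches an angle of 0. The jars and tumbler are in place and the fingers are clear.

```bash
python3 -c "
from rig import env
print(env.finish_job())"
```

```text
the job is handed in; nothing more can be done
None
```

I folded the flap flat over the tiles and swung the cover gently shut over it. In the last images the jars and tumbler had not moved; the tiles were under the cover and could not be rechecked. I handed the job in at about 15 s of the 61 s, but the judge returned no verdict.

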